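# Dispense one amber sample vial into the tray

## Task

Slide the green tray along the bench until it sits under the mouth of the dispenser that holds the amber vials, then press that dispenser's black push pad fully down so that the gate at the other end lifts and one vial rolls out into the tray, and let the lever spring back up. Only one amber vial may come out. Push and press with the fingertips only: do not lift the tray, do not touch any vial, and leave the other dispenser and everything else on the bench alone.

Things in the scene. Friction and masses are not known exactly. Their poses are not given: they have to be found in the camera images.
- amber_dispenser: grey vial dispenser fixed to the bench with three amber-brown glass vials with black caps in a lane (67 mm wide) sloping 12 deg down to an open mouth. Origin on the bench below the red gate; x level up the lane, from mouth to push pad; z up. Along x: mouth end -70 mm, front bulkhead on the bench under the lane -40 mm, lever pivot +73 mm, rear end +165 mm. Walls 72 to 97 mm high
- amber_mouth (a point): end of the amber dispenser's lane floor, mid-width, where a vial drops off, 34 mm above the bench (underside of the lane 31 mm above it). Same axes as the dispenser
- amber_pad (a point): top centre of the black push pad (36 mm along the lane, 50 mm across) on the rear end of the amber dispenser's lever, 105 mm up at rest. Pressed straight down 30 mm to its stop (3 N to start, 6 N at the end) it lifts the red gate 33 mm at the other end, while two pins hold back the second vial. A spring returns it when released
- amber_lever (a joint): angle of that lever, rad: 0 at rest (gate shut), 0.42 pad pressed to the stop (gate fully open). A vial passes the gate above about 0.36 and takes about half a second to roll clear
- amber_vial1: amber-brown glass vial with black cap, 28 mm diameter, 57 mm long, 25 g, lying across the lane; origin at its centre, y along its length. Number 1 from the gate in the amber dispenser
- amber_vial2: amber-brown glass vial with black cap, 28 mm diameter, 57 mm long, 25 g, lying across the lane; origin at its centre, y along its length. Number 2 from the gate in the amber dispenser
- amber_vial3: amber-brown glass vial with black cap, 28 mm diameter, 57 mm long, 25 g, lying across the lane; origin at its centre, y along its length. Number 3 from the gate in the amber dispenser
- clear_dispenser: grey vial dispenser fixed to the bench with three clear glass vials with blue caps in a lane (67 mm wide) sloping 12 deg down to an open mouth. Origin on the bench below the red gate; x level up the lane, from mouth to push pad; z up. Along x: mouth end -70 mm, front bulkhead on the bench under the lane -40 mm, lever pivot +73 mm, rear end +165 mm. Walls 72 to 97 mm high
- clear_mouth (a point): end of the clear dispenser's lane floor, mid-width, where a vial drops off, 34 mm above the bench (underside of the lane 31 mm above it). Same axes as the dispenser
- clear_pad (a point): top centre of the black push pad (36 mm along the lane, 50 mm across) on the rear end of the clear dispenser's lever, 105 mm up at rest. Pressed straight down 30 mm to its stop (3 N to start, 6 N at the end) it lifts the red gate 33 mm at the other end, while two pins hold back the second vial. A spring returns it when released
- clear_lever (a joint): angle of that lever, rad: 0 at rest (gate shut), 0.42 pad pressed to the stop (gate fully open). A vial passes the gate above about 0.36 and takes about half a second to roll clear
- clear_vial1: clear glass vial with blue cap, 28 mm diameter, 57 mm long, 25 g, lying across the lane; origin at its centre, y along its length. Number 1 from the gate in the clear dispenser
- clear_vial2: clear glass vial with blue cap, 28 mm diameter, 57 mm long, 25 g, lying across the lane; origin at its centre, y along its length. Number 2 from the gate in the clear dispenser
- clear_vial3: clear glass vial with blue cap, 28 mm diameter, 57 mm long, 25 g, lying across the lane; origin at its centre, y along its length. Number 3 from the gate in the clear dispenser
- tray: loose green plastic catch tray, 120 (its x) x 140 (its y) x 22 mm high, walls and floor 4 mm thick, 160 g, open on top. Origin at the centre of its underside; its x axis points roughly the way the dispensers' x axes do. It slides on the bench and fits under the mouths until it meets the front bulkhead
- solvent_bottle: bystander: white-capped bottle, 48 mm diameter, 105 mm high; origin under its centre
- pigment_jar: bystander: small jar with black cap, 44 mm diameter, 45 mm high; origin under its centre
- brush: bystander: paint brush lying on the bench, 170 mm long; origin under its middle
- phone: bystander: black phone lying flat, 72 x 148 x 9 mm; origin under its centre
- wood_ruler: bystander: wooden rule lying flat, 25 x 210 x 4 mm; origin under its centre
- swab_cup: bystander: white plastic cup of cotton swabs, 64 mm across, 75 mm high (120 mm with the swabs); origin under its centre
- glass_plate: bystander: greenish glass plate, 75 x 75 x 6 mm, lying flat; origin under its centre
Things that resemble listed ones, but are neither listed nor needed, are in the scene too. Of the things shaped like the tray, the green one is meant.

How it is judged:
On the way, in this order (a step that is already met when the one before it is completed fails the run):
1. the tray is under the amber dispenser's mouth (x of amber_mouth in the frame of tray between -0.052 and 0.052 m and y of amber_mouth in the frame of tray between -0.055 and 0.055 m), for 0.2 s.
2. the amber dispenser's lever is pressed fully down at its pad (value of joint amber_lever above 0.36 rad and distance between the grasp point and amber_pad below 0.08 m), for 0.05 s.
3. the front amber vial is in the tray (x of amber_vial1 in the frame of tray between -0.054 and 0.054 m and y of amber_vial1 in the frame of tray between -0.064 and 0.064 m and z of amber_vial1 in the frame of tray between 0.008 and 0.04 m), for 0.1 s.
At the end, for the whole second after the job is handed in: The front amber vial lies at rest inside the tray (its centre within the tray's inner walls), the tray is flat on the bench, the other two amber vials are still in their dispenser behind the gate, and both levers are back up (within 0.05 rad of rest) (all of step 3 and linear speed of amber_vial1 below 0.03 m/s and angle between tray's own z axis and vertical below 0.05 rad and height (world z) of tray below 0.006 m and value of joint each of amber_lever, clear_lever below 0.05 rad and x of each of amber_vial2, amber_vial3 in the frame of amber_dispenser above 0 m and z of each of amber_vial2, amber_vial3 in the frame of amber_dispenser above 0.055 m); the robot touches nothing.
It fails at once if the tray is lifted or tipped (more than 10 mm or about 7 degrees) (height (world z) of tray above 0.01 m or angle between tray's own z axis and vertical above 0.12 rad).
It fails at once if the robot touches a vial (contact force between any of the fingers, the arm and amber_vial1 above 0.3 N or contact force between any of the fingers, the arm and amber_vial2 above 0.3 N or contact force between any of the fingers, the arm and amber_vial3 above 0.3 N or contact force between any of the fingers, the arm and clear_vial1 above 0.3 N or contact force between any of the fingers, the arm and clear_vial2 above 0.3 N or contact force between any of the fingers, the arm and clear_vial3 above 0.3 N).
It fails at once if a second amber vial comes past the gate (x of any of amber_vial2, amber_vial3 in the frame of amber_dispenser below -0.01 m).
It fails at once if the other dispenser is worked or its vials are disturbed (lever over 0.08 rad, vials over 15 mm) (value of joint clear_lever above 0.08 rad or distance of any of clear_vial1, clear_vial2, clear_vial3 from where it was at the start of the episode above 0.015 m).
It fails at once if a bystander is moved by more than 25 mm or tipped (distance of any of solvent_bottle, pigment_jar, brush, phone, wood_ruler, swab_cup, glass_plate from where it was at the start of the episode above 0.025 m or angle between any of solvent_bottle, pigment_jar, swab_cup's own z axis and vertical above 0.35 rad).
It also fails if it takes over 56 s, if anything falls off the work surface, if the arm or the gripper's body presses on something with over 40 N, if the wrist force passes 120 N, or if a joint passes its speed limit or range.

## Robot

A 6-joint arm with a two-finger parallel gripper is mounted at the origin on the work surface. World frame = base frame: x ahead of the robot, y to its left, z up, the work surface at z = 0. Lengths are in m, angles in rad, forces in N, time in s.
With the tool pointing down it reaches from about 0.25 to 0.775 m from the base axis. Payload 4 kg.
Tool frame: the origin (TCP) lies at the very end of the fingers, on their centre line; the grasp point (between the pads) lies 19 mm behind it; y points along the fingers, z is the direction in which the jaws open and shut, and the axes are right-handed (so a half turn about y gives the same grasp; the last joint's range is limited). The gripper opens to 94 mm and grips with 3 to 60 N. Pads are 16 mm wide; open, the fingers measure 119 mm over their backs; the gripper's body (75 mm by 177 mm) begins 78 mm behind the grasp point.
Start: joints at [-1.268, 0.087, 1.371, -0, 1.684, -0.103], TCP at [0.217, -0.505, 0.206] pointing down, gripper open.
Joint ranges: [-3.1, 3.1], [-0.76, 2.03], [0.27, 2.55], [-1.08, 4.22], [0.17, 2.65], [-2.57, 2.57]. Speed limits (rad/s): [2.79, 2.79, 3.14, 3.14, 3.14, 3.14].

## Interface

Orientations are given as a 3x3 rotation matrix whose columns are the frame's x, y, z axes.
In Python, from rig import read_state, capture, sign_off gives the robot as it stands.
- The arm moves only by the tool step_arm, never from a script. Its argument "moves" is a list that holds one entry, the list of rows, each a list of 7 numbers: the turn, a rotation vector about the tool's x, y, z in rad, then the shift along the tool's x, y, z in cm, then the opening, from 0 (shut) to 1 (fully open). A call has 1 to 8 rows; each row is the pose to reach, as a shift and turn from the pose commanded when the call began, along the tool's axes at that moment; what a row does not reach only later rows make up. A row lasts 1/8 s, in which the tool goes at most 62.5 mm and 10.7 degrees, less where a joint would pass 70% of its speed; a pose out of reach is approached as far as the arm can. A call with a gripper value outside its range is refused whole. The fingers move at their own pace and stop on an object; "newtons" is the grip in N (left out, the last holds). Time passes only in rows, so rows that repeat a pose let the fingers close. It gives the time, the measured TCP pose, the force and the opening at its end, in the units of the state.
- read_state(): the state, without advancing time (a new reading comes with each control period).
- capture(name): name is "scene" or "top"; returns a dict with "frame" (400x640x3 uint8, blue, green, red), "mtx" (3x3 intrinsics, pixels), "origin" and "attitude" of the camera in the world. Camera axes: x right, y down, z forward; pixel columns grow to the right and rows downward; lengths in m; the calibration is good to about 2 mm. A picture is of the moment at which its call begins. There is no depth.
- sign_off(): hands the job in, once; it reports no verdict.
The state is a dict: "clock": time; "joint_pos": joint angles; "joint_vel": joint speeds; "joint_efforts": joint torques, N m; "position": TCP position; "tool_rot": TCP orientation; "wrist_force": force on the tool from outside, world axes, zero at the start; "moment": the same for the moment, N m; "opening": finger opening in m.
Only numpy, scipy, OpenCV 4.12 (cv2) and the standard library are available. Lean on these libraries where they do the work, as an engineer would, in place of code of your own. Each camera call takes 0.05 s, during which the arm holds its last target. There are 200 camera calls.

## Working session

There is one attempt and no reset: what is moved stays moved. The work goes in short steps, Python scripts to look and compute and a tool call to move; the robot and the scene stay as the last step left them, time stands still between calls to the robot, and variables do not carry over. Pictures are saved under pics/ and viewed, about 8 in all and at most 12, crops included, and the job is handed in when it is done.

Besides the shell and the picture viewer there is one more tool, called after ">>>" as name([rows], argument=value, ...), one row to a line, values as JSON. step_arm: Moves the arm, as the interface text tells. Its arguments: {"type":"object","properties":{"moves":{"type":"array","items":{"type":"array","items":{"type":"array","items":{"type":"number"}}}},"newtons":{"type":"number"}},"required":["moves"]}

```bash
mkdir -p pics; cat > h.py <<'E'
import numpy as np, cv2
from rig import read_state, capture, sign_off
def ray(c,px,z):
    d=c["attitude"]@np.linalg.inv(c["mtx"])@np.array([px[0],px[1],1.]); o=np.array(c["origin"])
    return o+d*(z-o[2])/d[2]
def proj(c,p):
    q=np.array(c["mtx"])@(np.array(c["attitude"]).T@(np.array(p)-c["origin"])); return q[:2]/q[2]
def shot(n,f):
    c=capture(n); c={k:np.array(v) for k,v in c.items()}; cv2.imwrite("pics/"+f,c["frame"]); np.savez(f"pics/{f}.npz",**c); return c
E
python3 - <<'E'
from h import *
s=read_state(); print(s["position"],np.round(s["tool_rot"],3),s["opening"],s["clock"])
for n in("top","scene"):
    c=shot(n,n+"1.png"); print(c["origin"],np.round(c["attitude"],3),c["mtx"])
E
```

```text
[ 0.21695614 -0.50483008  0.20431721] [[-0.919 -0.001  0.395]
 [-0.395  0.002 -0.919]
 [-0.    -1.    -0.002]] 0.09441312833634888 0.0
[ 0.30689751 -0.01934652  1.35732672] [[ 0.009 -0.986  0.169]
 [-1.    -0.01  -0.006]
 [ 0.007 -0.169 -0.986]] [[388.81780543   0.         326.6494192 ]
 [  0.         388.81780543 205.30965334]
 [  0.           0.           1.        ]]
[1.09375302 0.14244097 0.97341888] [[-0.293  0.788 -0.541]
 [ 0.956  0.245 -0.161]
 [ 0.005 -0.565 -0.825]] [[423.43291416   0.         315.51948336]
 [  0.         423.43291416 202.61120437]
 [  0.           0.           1.        ]]
```

View pics/top1.png

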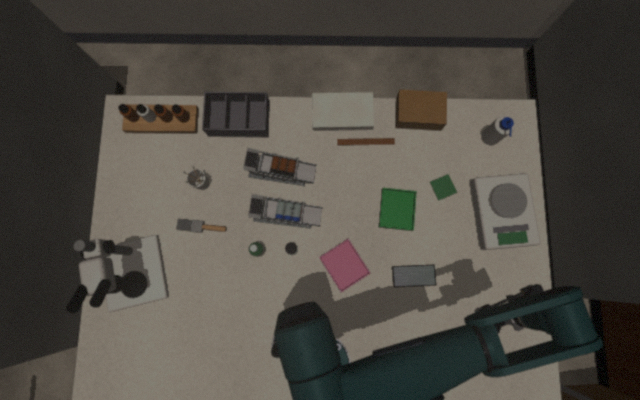

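View pics/scene1.png

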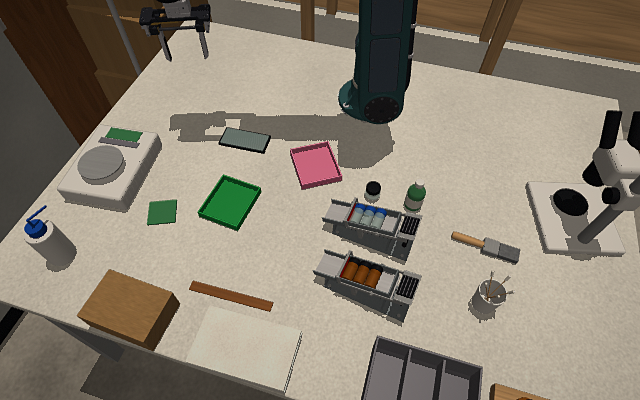

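```bash
python3 - <<'E'
from h import *
t=dict(np.load("pics/top1.png.npz")); s=dict(np.load("pics/scene1.png.npz"))
a=cv2.resize(t["frame"][140:240,235:335],None,fx=4,fy=4,interpolation=cv2.INTER_CUBIC)
a=cv2.convertScaleAbs(a,alpha=1.6)
b=cv2.resize(s["frame"][235:335,305:435],None,fx=4,fy=4,interpolation=cv2.INTER_CUBIC)[:400,:400+100]
b=cv2.resize(s["frame"][240:325,310:425],(500,370),interpolation=cv2.INTER_CUBIC)
o=np.zeros((400,900,3),np.uint8); o[:,:400]=a; o[:370,400:]=b
cv2.imwrite("pics/crop1.png",cv2.resize(o,(800,356)))
for c in(t,s):
    h=cv2.cvtColor(c["frame"],cv2.COLOR_BGR2HSV)
    m=cv2.inRange(h,(50,140,40),(75,255,255)); n,l,st,ce=cv2.connectedComponentsWithStats(m)
    i=1+np.argmax(st[1:,4]); cs,_=cv2.findContours((l==i).astype(np.uint8),0,2)
    r=cv2.minAreaRect(cs[0]); hull=cv2.convexHull(cs[0])
    ap=cv2.approxPolyDP(hull,6,True)[:,0]
    print(st[i],ap.tolist()); print([np.round(ray(c,p,.022)[:2],3).tolist() for p in ap])
E
```

```text
[401 199   2   2   3] [[402, 199]]
[[0.561, -0.291]]
[ 198  175   63   56 2044] [[223, 175], [260, 188], [237, 230], [199, 216]]
[[0.457, -0.323], [0.468, -0.206], [0.613, -0.214], [0.603, -0.327]]
```

View pics/crop1.png

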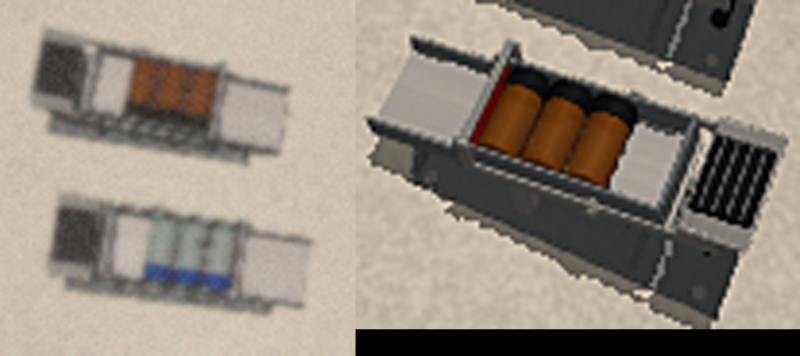

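```bash
python3 - <<'E'
from h import *
t=dict(np.load("pics/top1.png.npz")); s=dict(np.load("pics/scene1.png.npz"))
print("pad",ray(s,(407.9,286.8),.105),ray(t,(252.2,159.1),.105))
print("mouth",ray(s,(320.5,262.5),.034),ray(t,(315.1,173.7),.034))
h=cv2.cvtColor(t["frame"],cv2.COLOR_BGR2HSV); print(h[209,398])
m=cv2.inRange(h,(50,120,40),(85,255,255)); m[:, :370]=0; m[:,425:]=0
m=cv2.morphologyEx(m,cv2.MORPH_OPEN,np.ones((3,3)))
cs,_=cv2.findContours(m,0,2); k=max(cs,key=cv2.contourArea)
ap=cv2.approxPolyDP(cv2.convexHull(k),6,True)[:,0]
print([(p.tolist(),np.round(ray(t,p,.022)[:2],3).tolist()) for p in ap])
# other objects
for n,c,p,z in[("bottle",s,(416,208),0),("jar",s,(373,197),0),("pink",s,(298,182),.0),("gplate",s,(162,212),0),("phone",s,(245,140),0),("ruler",s,(192,285),0),("clear mouth",s,(326,212),.034),("clear pad",s,(408,237),.105),("clear mouth",t,(320,213),.034),("clear pad",t,(257,206),.105)]: print(n,np.round(ray(c,p,z),3))
E
```

```text
pad [0.67785994 0.23136159 0.105     ] [0.67590351 0.22262142 0.105     ]
mouth [0.64410396 0.02255182 0.034     ] [0.64624719 0.01425288 0.034     ]
[ 63 126  87]
[([383, 191], [0.589, -0.225]), ([412, 193], [0.583, -0.326]), ([411, 226], [0.467, -0.32]), ([389, 226], [0.466, -0.243]), ([381, 216], [0.501, -0.216])]
bottle [0.39  0.223 0.   ]
jar [0.389 0.101 0.   ]
pink [ 0.402 -0.117  0.   ]
gplate [ 0.61 -0.44  0.  ]
phone [ 0.295 -0.325  0.   ]
ruler [ 0.779 -0.266  0.   ]
clear mouth [ 0.498 -0.006  0.034]
clear pad [0.554 0.21  0.105]
clear mouth [ 0.507 -0.004  0.034]
clear pad [0.518 0.201 0.105]
```

```bash
cat >> h.py <<'E'
from scipy.spatial.transform import Rotation as R
def plan(pos,zang):
    """row (rotvec rad, shift cm) from measured pose to TCP pos, tool down, tool z at zang deg in world"""
    s=read_state(); T=np.array(s["tool_rot"]); a=np.radians(zang); z=np.array([np.cos(a),np.sin(a),0]); y=np.array([0,0,-1.])
    G=np.c_[np.cross(y,z),y,z]
    print("rot",np.round(R.from_matrix(T.T@G).as_rotvec(),3),"cm",np.round(100*T.T@(np.array(pos)-s["position"]),2),"at",np.round(s["position"],4),"F",np.round(s["wrist_force"],1),"t",s["clock"])
E
python3 -c "
from h import *
plan((.425,-.265,.10),-98.7); plan((.425,-.265,.012),-98.7)"
```

```text
rot [0.002 0.558 0.   ] cm [-28.58  10.48 -13.8 ] at [ 0.217  -0.5049  0.2044] F [-1.1  0.3 -0.5] t 0.1
rot [0.002 0.558 0.   ] cm [-28.58  19.28 -13.79] at [ 0.217  -0.5049  0.2044] F [-1.1  0.3 -0.5] t 0.1
```

>>> step_arm([
  [[0, 0.14, 0, -5, 2, -2.5, 0.6], [0, 0.28, 0, -10, 4, -5, 0.6], [0, 0.42, 0, -15, 6, -7.5, 0.6], [0, 0.558, 0, -20, 8, -10, 0.6], [0, 0.558, 0, -25, 10, -12, 0.6], [0, 0.558, 0, -28.6, 10.5, -13.8, 0.6], [0, 0.558, 0, -28.6, 15, -13.8, 0.6], [0, 0.558, 0, -28.6, 19.2, -13.8, 0.6]],
])

```text
clock: 1.1
position: [0.4258, -0.2649, 0.0123]
tool_rot: [[-0.989, 0.0, -0.15], [0.15, -0.0, -0.989], [-0.0, -1.0, 0.0]]
wrist_force: [0.1, 0.5, -0.4]
opening: 0.0568
```

```bash
python3 -c "
from h import *
c=shot('scene','s2.png')
plan((.56,-.255,.012),-98.7)"
```

```text
rot [0.006 0.001 0.01 ] cm [-13.58  -0.75  -2.78] at [ 0.4215 -0.262   0.0058] F [-1.8  1.5 -3.3] t 1.15
```

View pics/s2.png

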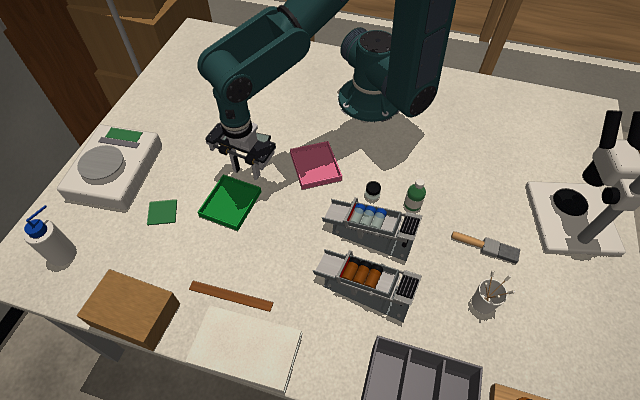

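>>> step_arm([
  [[0, 0, 0, -1.0, 0, -0.15, 0.6], [0, 0, 0, -2, 0, -0.3, 0.6], [0, 0, 0, -3, 0, -0.45, 0.6], [0, 0, 0, -4, 0, -0.6, 0.6], [0, 0, 0, -5, 0, -0.75, 0.6], [0, 0, 0, -6, 0, -0.9, 0.6], [0, 0, 0, -7, 0, -1.05, 0.6], [0, 0, 0, -8, 0, -1.2, 0.6]],
])

```text
clock: 2.15
position: [0.5069, -0.2659, 0.0134]
tool_rot: [[-0.988, -0.0, -0.152], [0.152, 0.0, -0.988], [0.0, -1.0, 0.0]]
wrist_force: [-1.9, 0.3, 1.6]
opening: 0.056
```

>>> step_arm([
  [[0, 0, 0, -1.0, 0, -0.15, 0.6], [0, 0, 0, -2, 0, -0.3, 0.6], [0, 0, 0, -3, 0, -0.45, 0.6], [0, 0, 0, -4, 0, -0.6, 0.6], [0, 0, 0, -4.7, 0, -0.7, 0.6], [0, 0, 0, -5.2, 0, -0.8, 0.6], [0, 0, 0, -5.4, 0, -0.8, 0.6], [0, 0, 0, -5.4, 0, -0.8, 0.6]],
])

```text
clock: 3.15
position: [0.5612, -0.2661, 0.0134]
tool_rot: [[-0.988, 0.001, -0.152], [0.152, 0.0, -0.988], [-0.001, -1.0, -0.0]]
wrist_force: [0.1, -0.1, -0.2]
opening: 0.0564
```

```bash
cat >> h.py <<'E'
def tray(f):
    c=shot('scene',f); h=cv2.cvtColor(c["frame"],cv2.COLOR_BGR2HSV)
    m=cv2.inRange(h,(50,140,40),(75,255,255)); cs,_=cv2.findContours(m,0,2)
    k=max(cs,key=cv2.contourArea); ap=cv2.approxPolyDP(cv2.convexHull(k),6,True)[:,0]
    p=np.array([ray(c,q,.022)[:2] for q in ap]); print("corners",np.round(p,3).tolist(),"mean",p.mean(0).round(3)); return c
E
python3 -c "
from h import *
tray('s3.png')
plan((.56,-.255,.012),-98.7)"
```

```text
corners [[0.564, -0.322], [0.593, -0.2], [0.726, -0.221], [0.7, -0.344]] mean [ 0.646 -0.272]
rot [ 0.    -0.    -0.001] cm [ 0.29  0.14 -1.09] at [ 0.5612 -0.2662  0.0134] F [ 0.3 -0.2 -0.4] t 3.2
```

View pics/s3.png

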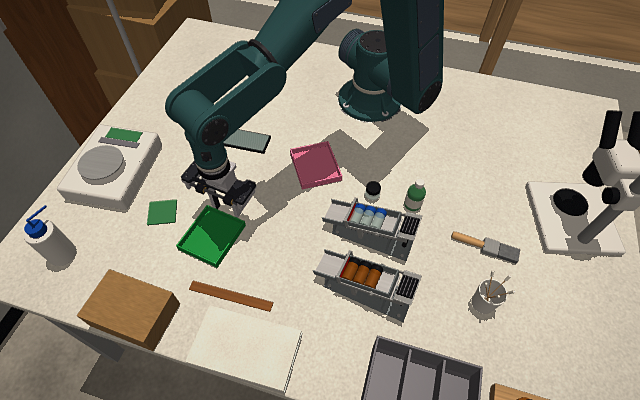

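```bash
python3 -c "
from h import *
print(np.round(read_state()['joint_pos'],2))
plan((.632,-.36,.08),-8.9);plan((.632,-.36,.08),171.1)"
```

```text
[-0.53  0.35  1.45  0.    1.34  1.19]
rot [-1.000e-03 -1.568e+00 -1.000e-03] cm [-8.43 -6.65  8.2 ] at [ 0.5612 -0.2662  0.0134] F [ 0.3 -0.2 -0.4] t 3.2
rot [ 1.000e-03  1.574e+00 -1.000e-03] cm [-8.43 -6.65  8.2 ] at [ 0.5612 -0.2662  0.0134] F [ 0.3 -0.2 -0.4] t 3.2
```

>>> step_arm([
  [[0, 0, 0, 1.5, 0, 0, 0.6], [0, 0, 0, 2, -4, 0, 0.6], [0, -0.17, 0, 2, -7, 1, 0.8], [0, -0.34, 0, 1, -7, 3, 0.8], [0, -0.51, 0, -1, -7, 5, 0.8], [0, -0.68, 0, -3, -7, 7, 0.8], [0, -0.85, 0, -5, -7, 8, 0.8], [0, -1.02, 0, -7, -7, 8.2, 0.8]],
])

```text
clock: 4.2
position: [0.6181, -0.3591, 0.0834]
tool_rot: [[-0.643, 0.001, 0.766], [-0.766, -0.0, -0.643], [-0.0, -1.0, 0.001]]
wrist_force: [0.1, -0.1, -0.1]
opening: 0.0753
```

```bash
python3 -c "
from h import *
plan((.632,-.36,.08),-8.9);plan((.632,-.36,.013),-8.9)"
```

```text
rot [-0.001 -0.543  0.   ] cm [-0.82  0.34  1.12] at [ 0.6181 -0.3591  0.0834] F [ 0.1 -0.1 -0.1] t 4.2
rot [-0.001 -0.543  0.   ] cm [-0.82  7.04  1.12] at [ 0.6181 -0.3591  0.0834] F [ 0.1 -0.1 -0.1] t 4.2
```

>>> step_arm([
  [[0, -0.18, 0, -0.8, 0.3, 1.1, 0.8], [0, -0.36, 0, -0.8, 0.3, 1.1, 0.8], [0, -0.543, 0, -0.8, 0.3, 1.1, 0.8], [0, -0.543, 0, -0.8, 3, 1.1, 0.8], [0, -0.543, 0, -0.8, 5.5, 1.1, 0.8], [0, -0.543, 0, -0.8, 7, 1.1, 0.8], [0, -0.543, 0, -0.8, 7, 1.1, 0.8], [0, -0.543, 0, -0.8, 7, 1.1, 0.8]],
])

```text
clock: 5.2
position: [0.632, -0.3594, 0.0148]
tool_rot: [[-0.159, 0.002, 0.987], [-0.987, -0.001, -0.159], [0.001, -1.0, 0.002]]
wrist_force: [-0.9, -0.5, 0.5]
opening: 0.0753
```

```bash
python3 -c "
from h import *
tray('s4.png')
plan((.628,-.085,.012),-8.9)"
```

```text
corners [[0.564, -0.322], [0.593, -0.2], [0.726, -0.221], [0.7, -0.344]] mean [ 0.646 -0.272]
rot [-0.003 -0.005  0.001] cm [-27.04   0.28  -4.78] at [ 0.6321 -0.3595  0.0152] F [-0.1  0.2  0.1] t 5.25
```

>>> step_arm([
  [[0, 0, 0, -1.2, 0.2, -0.2, 0.8], [0, 0, 0, -2.4, 0.2, -0.4, 0.8], [0, 0, 0, -3.6, 0.2, -0.6, 0.8], [0, 0, 0, -4.8, 0.2, -0.8, 0.8], [0, 0, 0, -6, 0.2, -1, 0.8], [0, 0, 0, -7.2, 0.2, -1.2, 0.8], [0, 0, 0, -8.4, 0.2, -1.4, 0.8], [0, 0, 0, -9.6, 0.2, -1.6, 0.8]],
])

```text
clock: 6.25
position: [0.6307, -0.2608, 0.0115]
tool_rot: [[-0.159, 0.0, 0.987], [-0.987, -0.0, -0.159], [0.0, -1.0, 0.0]]
wrist_force: [-0.2, -1.4, 1.0]
opening: 0.0752
```

>>> step_arm([
  [[0, 0, 0, -1.2, 0, -0.2, 0.8], [0, 0, 0, -2.4, 0, -0.4, 0.8], [0, 0, 0, -3.6, 0, -0.6, 0.8], [0, 0, 0, -4.8, 0, -0.8, 0.8], [0, 0, 0, -6, 0, -1, 0.8], [0, 0, 0, -7.2, 0, -1.2, 0.8], [0, 0, 0, -8.4, 0, -1.4, 0.8], [0, 0, 0, -8.8, 0, -1.5, 0.8]],
])

```text
clock: 7.25
position: [0.6299, -0.1712, 0.0114]
tool_rot: [[-0.158, -0.0, 0.987], [-0.987, 0.0, -0.158], [-0.0, -1.0, -0.0]]
wrist_force: [-0.5, -1.6, 0.6]
opening: 0.0752
```

```bash
python3 -c "
from h import *
tray('s5.png')
plan((.63,-.079,.012),-8.9)"
```

```text
corners [[0.564, -0.149], [0.585, -0.031], [0.723, -0.05], [0.701, -0.168]] mean [ 0.643 -0.1  ]
rot [ 0.001 -0.004 -0.001] cm [-9.07 -0.06 -1.44] at [ 0.6298 -0.1709  0.0113] F [0.1 0.2 0.2] t 7.3
```

View pics/s5.png

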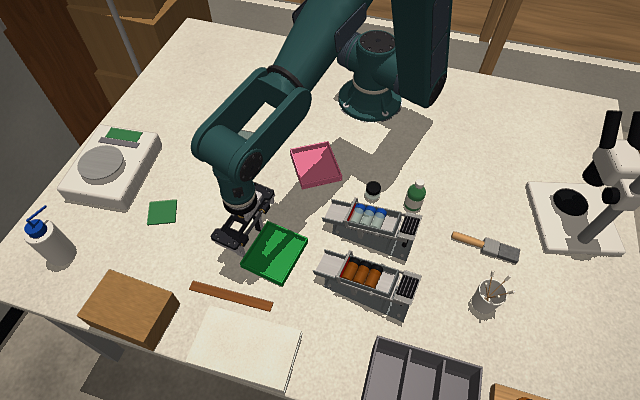

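>>> step_arm([
  [[0, 0, 0, -1.2, 0, -0.2, 0.8], [0, 0, 0, -2.4, 0, -0.4, 0.8], [0, 0, 0, -3.6, 0, -0.6, 0.8], [0, 0, 0, -4.8, 0, -0.8, 0.8], [0, 0, 0, -5.8, 0, -0.95, 0.8], [0, 0, 0, -6.7, 0, -1.1, 0.8], [0, 0, 0, -7.4, 0, -1.2, 0.8], [0, 0, 0, -7.9, 0, -1.3, 0.8]],
])

```text
clock: 8.3
position: [0.6297, -0.0918, 0.0114]
tool_rot: [[-0.159, -0.0, 0.987], [-0.987, -0.0, -0.159], [0.0, -1.0, -0.0]]
wrist_force: [0.3, -0.6, 0.1]
opening: 0.075
```

>>> step_arm([
  [[0, 0, 0, -0.3, 0, 0, 0.8], [0, 0, 0, -0.6, 0, 0, 0.8], [0, 0, 0, -0.9, 0, 0, 0.8]],
])

```text
clock: 8.68
position: [0.6312, -0.0834, 0.0115]
tool_rot: [[-0.16, 0.0, 0.987], [-0.987, -0.0, -0.16], [0.0, -1.0, 0.0]]
wrist_force: [-0.4, -0.8, -1.0]
opening: 0.0752
```

```bash
python3 -c "
from h import *
tray('s6.png')
plan((.63,-.079,.012),-8.9)"
```

```text
corners [[0.565, -0.059], [0.583, 0.053], [0.725, 0.036], [0.707, -0.079]] mean [ 0.645 -0.012]
rot [ 0.    -0.005 -0.   ] cm [-0.37 -0.05 -0.18] at [ 0.6312 -0.0829  0.0115] F [-0.5 -0.  -0.5] t 8.725
```

View pics/s6.png

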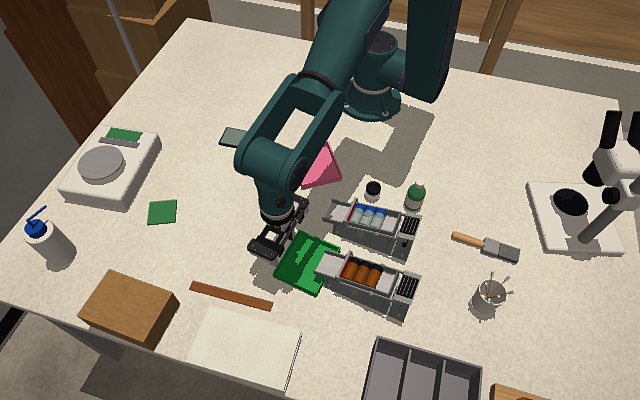

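>>> step_arm([
  [[0, 0, 0, 1.5, 0, 0, 0.8], [0, 0, 0, 2, -4, 0, 0.8], [0, 0, 0, 2, -9, 0, 0.4], [0, 0, 0, 2, -14, 0, 0], [0, 0, 0, 0, -18, 0, 0], [0, 0, 0, -4, -18, 0, 0], [0, 0, 0, -9, -18, 0, 0], [0, 0, 0, -14, -18, 0, 0]],
])

```text
clock: 9.72
position: [0.6538, 0.0549, 0.1919]
tool_rot: [[-0.161, 0.001, 0.987], [-0.987, -0.0, -0.161], [0.0, -1.0, 0.001]]
wrist_force: [-0.1, 0.5, -0.8]
opening: 0.0185
```

```bash
python3 -c "
from h import *
plan((.677,.227,.13),-8.9)"
```

```text
rot [-0.001 -0.006  0.   ] cm [-17.36   6.19  -0.48] at [0.6538 0.0549 0.1919] F [-0.1  0.5 -0.8] t 9.725
```

>>> step_arm([
  [[0, 0, 0, -5, 0, -0.1, 0], [0, 0, 0, -10, 0, -0.3, 0], [0, 0, 0, -14, 0, -0.4, 0], [0, 0, 0, -17.4, 0, -0.5, 0], [0, 0, 0, -17.4, 3, -0.5, 0], [0, 0, 0, -17.4, 6.2, -0.5, 0], [0, 0, 0, -17.4, 6.2, -0.5, 0], [0, 0, 0, -17.4, 6.2, -0.5, 0]],
])

```text
clock: 10.72
position: [0.677, 0.2269, 0.1309]
tool_rot: [[-0.16, 0.002, 0.987], [-0.987, 0.0, -0.16], [-0.001, -1.0, 0.002]]
wrist_force: [0.7, -0.2, 1.5]
opening: 0.0006
```

```bash
python3 - <<'E'
from h import *
c=tray('s7.png'); t=shot('top','t7.png')
plan((.677,.227,.073),-8.9)
p=read_state()["position"]; print(proj(c,p),proj(t,p))
a=cv2.resize(c["frame"][215:325,270:450],None,fx=4,fy=4,interpolation=cv2.INTER_CUBIC)
cv2.imwrite("pics/crop7.png",a)
E
```

```text
corners [[0.565, -0.059], [0.586, 0.054], [0.725, 0.036], [0.702, -0.081]] mean [ 0.645 -0.013]
rot [-0.004 -0.005 -0.002] cm [ 0.04  5.91 -0.06] at [0.6775 0.2272 0.1321] F [ 0.4 -0.4  1.4] t 10.825
[408.3567037  281.01471331] [249.30560326 156.24640264]
```

View pics/crop7.png

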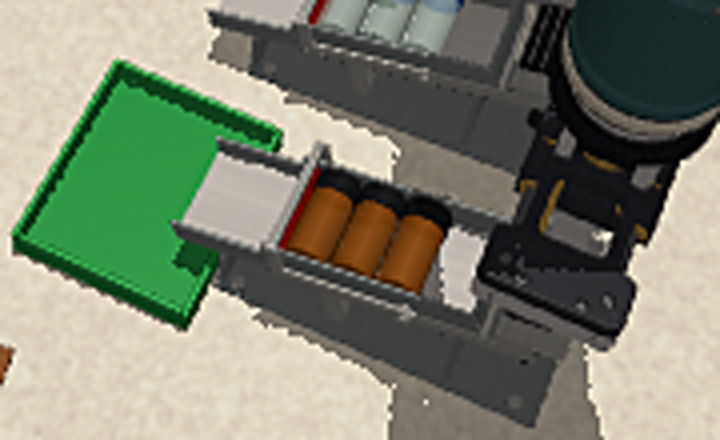

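>>> step_arm([
  [[0, 0, 0, 0, 1.5, 0, 0], [0, 0, 0, 0, 2.6, 0, 0], [0, 0, 0, 0, 3.8, 0, 0], [0, 0, 0, 0, 4.9, 0, 0], [0, 0, 0, 0, 5.7, 0, 0], [0, 0, 0, 0, 5.8, 0, 0], [0, 0, 0, 0, 5.8, 0, 0], [0, 0, 0, 0, 5.8, 0, 0]],
])

```text
clock: 11.82
position: [0.6772, 0.2309, 0.0767]
tool_rot: [[-0.157, 0.006, 0.988], [-0.988, 0.006, -0.157], [-0.007, -1.0, 0.005]]
wrist_force: [-4.6, 6.3, 15.0]
opening: 0.0005
```

```bash
python3 - <<'E'
from h import *
c=shot('scene','s8.png'); plan((.677,.227,.073),-8.9)
cv2.imwrite("pics/crop8.png",cv2.resize(c["frame"][215:325,270:450],None,fx=4,fy=4,interpolation=cv2.INTER_CUBIC))
E
```

```text
rot [-0.005 -0.003 -0.007] cm [0.39 0.36 0.04] at [0.6772 0.2309 0.0766] F [-3.2  4.9 13.7] t 11.875
```

View pics/crop8.png

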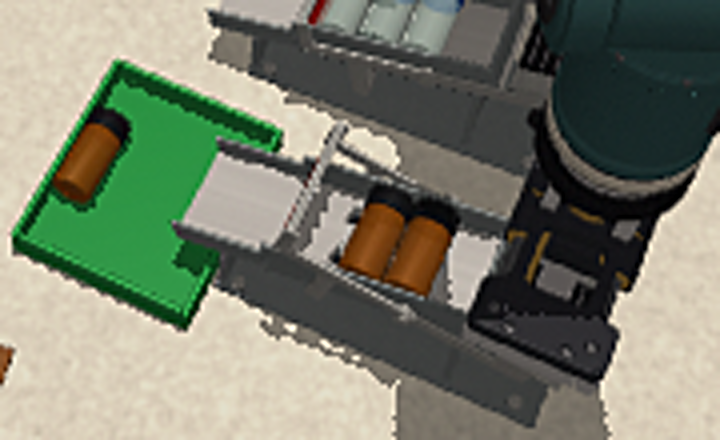

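The vial is in the tray and the two pins hold the other vials back. Now I'll release the lever and retreat.

>>> step_arm([
  [[0, 0, 0, 0, -1.5, 0, 0], [0, 0, 0, 0, -4, 0, 0], [0, 0, 0, 0, -8, 0, 0], [0, 0, 0, 0, -12, 0, 0], [0, 0, 0, 0, -13, 0, 0], [0, 0, 0, 0, -13, 0, 0], [0, 0, 0, 0, -13, 0, 0], [0, 0, 0, 0, -13, 0, 0]],
])

```text
clock: 12.88
position: [0.6754, 0.2272, 0.1987]
tool_rot: [[-0.159, -0.004, 0.987], [-0.987, -0.001, -0.159], [0.002, -1.0, -0.004]]
wrist_force: [0.2, -0.0, -0.2]
opening: 0.0006
```

```bash
python3 - <<'E'
from h import *
c=tray('s9.png'); plan((.677,.227,.073),-8.9)
cv2.imwrite("pics/crop9.png",cv2.resize(c["frame"][170:325,250:450],None,fx=4,fy=3.8,interpolation=cv2.INTER_CUBIC))
E
```

```text
corners [[0.565, -0.059], [0.586, 0.054], [0.725, 0.036], [0.705, -0.08]] mean [ 0.645 -0.012]
rot [ 0.003 -0.005  0.001] cm [-0.02 12.63  0.18] at [0.6756 0.2273 0.1993] F [-0.4  0.4 -0.6] t 12.925
```

View pics/crop9.png

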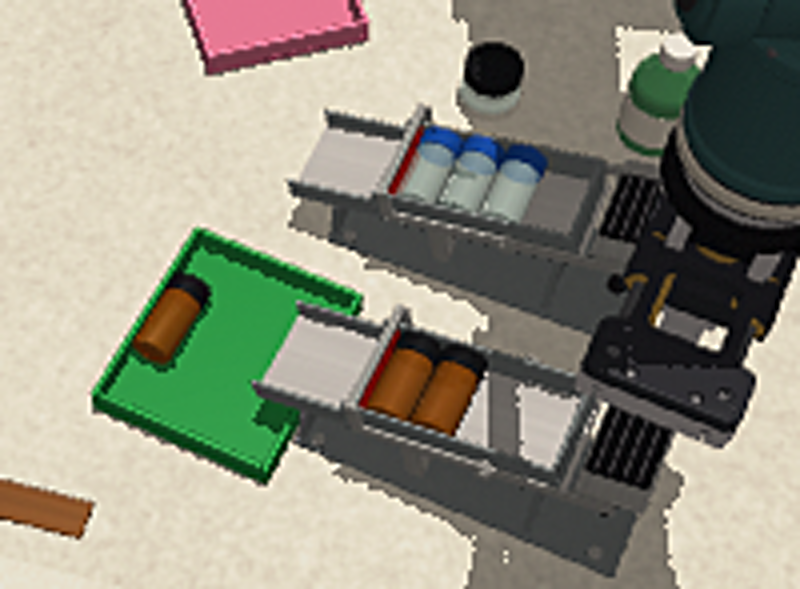

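>>> step_arm([
  [[0, 0, 0, 0, 0, 0, 0], [0, 0, 0, 0, 0, 0, 0], [0, 0, 0, 0, 0, 0, 0], [0, 0, 0, 0, 0, 0, 0], [0, 0, 0, 0, 0, 0, 0], [0, 0, 0, 0, 0, 0, 0], [0, 0, 0, 0, 0, 0, 0], [0, 0, 0, 0, 0, 0, 0]],
])

```text
clock: 13.92
position: [0.6762, 0.2274, 0.2015]
tool_rot: [[-0.159, 0.0, 0.987], [-0.987, -0.0, -0.159], [0.0, -1.0, 0.0]]
wrist_force: [-0.9, -0.5, 0.1]
opening: 0.0003
```

```bash
python3 - <<'E'
from h import *
def v(c):
    h=cv2.cvtColor(c["frame"],cv2.COLOR_BGR2HSV); m=cv2.inRange(h,(5,150,60),(20,255,255))[230:290,270:316]
    M=cv2.moments(m,True); p=(270+M["m10"]/M["m00"],230+M["m01"]/M["m00"]); return np.round(ray(c,p,.022),4)
a=dict(np.load("pics/s9.png.npz")); print(v(a))
b=tray('s10.png'); print(v(b))
print(np.abs(a["frame"].astype(int)-b["frame"]).max(2)[170:325,250:400].max(), read_state()["wrist_force"])
sign_off()
E
```

```text
[ 0.6401 -0.0552  0.022 ]
corners [[0.565, -0.059], [0.586, 0.054], [0.725, 0.036], [0.705, -0.08]] mean [ 0.645 -0.012]
[ 0.6401 -0.0552  0.022 ]
135 [ 0.48814091 -0.5499404  -0.4232662 ]
the job is handed in; nothing more can be done
```

I slid the green tray under the amber dispenser's mouth with two fingertip pushes. I then pressed that dispenser's pad to its stop with closed fingers, and one amber vial rolled out into the tray. I released the lever, backed off above the pad, and handed the job in at about 14 s.

**Last checks:**
- **Vial in the tray:** its centre read the same to 0.1 mm in two pictures about 1 s apart. It lies about 4 cm from the tray centre, inside the far wall.
- **Tray:** its measured corners did not change between those two pictures.
- **Dispensers:** the last picture viewed showed the gate shut, the other two amber vials behind it and both pads up. The clear dispenser and the bystanders visible in it looked undisturbed.
- **Robot:** it was touching nothing, with the tool about 0.2 m above the bench and wrist force at noise level.

**Disagreements:**
- The two cameras differed by about 8 mm on the pad and mouth positions, so I used their average, which was accurate enough for the press.
- A raw pixel comparison of the last two pictures showed a large local difference (135 of 255) somewhere in the dispenser area. I did not trace it, though it may be the arm or its shadow settling.

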